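# Load the full sample tubs on the shaker

### The job

Put the blue-lidded reference tub and every white-lidded tub that is heavier than it on the shaker, standing upright in one row between the clamp bar and the far fence; stand the lighter ones in the yellow tray. Slide the clamp bar up gently until the row is held snug against the fence, then press the green start button, leaving everything as loaded. The tubs are thin-walled: never grip one with more than 45 N or press the bar on one with more than 35 N, and leave the bottle, tube rack and radio alone.

Things in the scene. Friction and masses are not known exactly. Their poses are not given: they have to be found in the camera images.
- reference: Reference sample tub with a BLUE lid, always present, 400 g, straight-sided rigid thin-walled plastic, 54 mm across, 70 mm tall, its contents settled low; it may be gripped anywhere round its side. Origin at the centre of its underside, z up through the lid.
- tub_1: Closed opaque white sample tub with a WHITE lid, 110 to 700 g depending on its unseen contents (any tub may be light or heavy; the number in its name means nothing; it may be absent), thin-walled, same shape as the reference: 54 mm across, 70 mm tall, its contents settled low; it may be gripped anywhere round its side. Origin at the centre of its underside, z up through the lid.
- tub_2: Closed opaque white sample tub with a WHITE lid, 110 to 700 g depending on its unseen contents (any tub may be light or heavy; the number in its name means nothing; it may be absent), thin-walled, same shape as the reference: 54 mm across, 70 mm tall, its contents settled low; it may be gripped anywhere round its side. Origin at the centre of its underside, z up through the lid.
- tub_3: Closed opaque white sample tub with a WHITE lid, 110 to 700 g depending on its unseen contents (any tub may be light or heavy; the number in its name means nothing; it may be absent), thin-walled, same shape as the reference: 54 mm across, 70 mm tall, its contents settled low; it may be gripped anywhere round its side. Origin at the centre of its underside, z up through the lid.
- tub_4: Closed opaque white sample tub with a WHITE lid, 110 to 700 g depending on its unseen contents (any tub may be light or heavy; the number in its name means nothing; it may be absent), thin-walled, same shape as the reference: 54 mm across, 70 mm tall, its contents settled low; it may be gripped anywhere round its side. Origin at the centre of its underside, z up through the lid.
- shaker: White laboratory shaker, fixed, 260 (x) by 330 mm (y). Origin on the table under the platform; +x points to the far fence, y runs along it. Platform top 80 mm above the origin, x -90 to +85 mm. Fence's inner face at x = +85 mm, end lips' at y = -159 and +159 mm; they stand 22 mm above the platform. A lower white deck with the start button is at x below -90 mm.
- deck: The black rubber platform top of the shaker, on which tubs stand, 175 mm by 318 mm (its origin coincides with the shaker's).
- clamp (a joint): Blue clamp bar 310 mm long along the shaker's y, top 26 mm above the platform, sliding along the shaker's x. Value in m: 0 = fully open, pressing face 115 mm from the fence; grows towards the fence, gap = 115 mm minus value (snug on a row of tubs at 0.061), up to 0.085. 1.5 N to slide alone, up to 20 N with tubs to push; stays where left. Starts at 0.045 to 0.080.
- start (a joint): Green start button, m pressed; 0 = up, 0.006 = fully down (5 N); springs back.
- start_top (a point): Centre of the top of the round green start button, 32 mm across; press straight down.
- tray: Yellow open tray for the light tubs, fixed, 220 mm square outside, 30 mm high, 5 mm walls and floor. Origin at the centre of its underside. On the left or the right of the shaker.
- mat: Blue mat 260 by 220 mm, 3 mm thick, on the other side of the shaker from the tray, where all the tubs stand at the start. Origin at the centre of its underside.
- reagent: Bystander: amber bottle, 60 mm across, 130 mm tall, beyond the work. Leave alone.
- tube_rack: Bystander: white rack of blue-capped tubes, 70 by 160 by 89 mm, beyond the work. Leave alone.
- radio: Bystander: black handheld radio standing on end, 55 mm wide, 110 mm tall (170 mm with its aerial), beyond the work. Leave alone.
- clamp_handle (a point): Top of the orange fin (handle) on the clamp bar: 24 mm along the shaker's x, 16 mm thick along its y (pinch it there). This point is 58 mm above the platform and the fin stands 38 mm clear above the bar's blue foot. The fin's centre is 30 mm behind the pressing face.

How it is judged:
On the way, in this order (a step that is already met when the one before it is completed fails the run):
1. reference and heavier tubs clamped on the shaker, lighter ones in the tray (x of reference in the frame of shaker between 0.03 and 0.075 m and y of reference in the frame of shaker between -0.15 and 0.15 m and z of reference in the frame of shaker between 0.074 and 0.086 m and angle between reference's own z axis and vertical below 0.15 rad and ((x of tub_1 in the frame of shaker between 0.03 and 0.075 m and y of tub_1 in the frame of shaker between -0.15 and 0.15 m and z of tub_1 in the frame of shaker between 0.074 and 0.086 m and angle between tub_1's own z axis and vertical below 0.15 rad and contact force between tub_1 and deck above 3.24 N) or (x of tub_1 in the frame of tray between -0.085 and 0.085 m and y of tub_1 in the frame of tray between -0.085 and 0.085 m and z of tub_1 in the frame of tray between 0 and 0.012 m and angle between tub_1's own z axis and vertical below 0.15 rad and contact force between tub_1 and tray below 4.61 N)) and ((x of tub_2 in the frame of shaker between 0.03 and 0.075 m and y of tub_2 in the frame of shaker between -0.15 and 0.15 m and z of tub_2 in the frame of shaker between 0.074 and 0.086 m and angle between tub_2's own z axis and vertical below 0.15 rad and contact force between tub_2 and deck above 3.24 N) or (x of tub_2 in the frame of tray between -0.085 and 0.085 m and y of tub_2 in the frame of tray between -0.085 and 0.085 m and z of tub_2 in the frame of tray between 0 and 0.012 m and angle between tub_2's own z axis and vertical below 0.15 rad and contact force between tub_2 and tray below 4.61 N)) and ((x of tub_3 in the frame of shaker between 0.03 and 0.075 m and y of tub_3 in the frame of shaker between -0.15 and 0.15 m and z of tub_3 in the frame of shaker between 0.074 and 0.086 m and angle between tub_3's own z axis and vertical below 0.15 rad and contact force between tub_3 and deck above 3.24 N) or (x of tub_3 in the frame of tray between -0.085 and 0.085 m and y of tub_3 in the frame of tray between -0.085 and 0.085 m and z of tub_3 in the frame of tray between 0 and 0.012 m and angle between tub_3's own z axis and vertical below 0.15 rad and contact force between tub_3 and tray below 4.61 N)) and ((x of tub_4 in the frame of shaker between 0.03 and 0.075 m and y of tub_4 in the frame of shaker between -0.15 and 0.15 m and z of tub_4 in the frame of shaker between 0.074 and 0.086 m and angle between tub_4's own z axis and vertical below 0.15 rad and contact force between tub_4 and deck above 3.24 N) or (x of tub_4 in the frame of tray between -0.085 and 0.085 m and y of tub_4 in the frame of tray between -0.085 and 0.085 m and z of tub_4 in the frame of tray between 0 and 0.012 m and angle between tub_4's own z axis and vertical below 0.15 rad and contact force between tub_4 and tray below 4.61 N)) and value of joint clamp above 0.053 m), for 0.2 s.
2. start button pressed (value of joint start above 0.0035 m), for 0.05 s.
At the end, for the whole second after the job is handed in: Reference and heavier white-lidded tubs upright on the shaker between bar and fence, lighter ones upright in the tray (330 to 470 g accepted in either); at most 8 mm of play at the clamp bar; start button pressed after that and up again (x of reference in the frame of shaker between 0.03 and 0.075 m and y of reference in the frame of shaker between -0.15 and 0.15 m and z of reference in the frame of shaker between 0.074 and 0.086 m and angle between reference's own z axis and vertical below 0.15 rad and ((x of tub_1 in the frame of shaker between 0.03 and 0.075 m and y of tub_1 in the frame of shaker between -0.15 and 0.15 m and z of tub_1 in the frame of shaker between 0.074 and 0.086 m and angle between tub_1's own z axis and vertical below 0.15 rad and (contact force between tub_1 and deck above 3.24 N or linear speed of tub_1 above 0.03 m/s)) or (x of tub_1 in the frame of tray between -0.085 and 0.085 m and y of tub_1 in the frame of tray between -0.085 and 0.085 m and z of tub_1 in the frame of tray between 0 and 0.012 m and angle between tub_1's own z axis and vertical below 0.15 rad and (contact force between tub_1 and tray below 4.61 N or linear speed of tub_1 above 0.03 m/s))) and ((x of tub_2 in the frame of shaker between 0.03 and 0.075 m and y of tub_2 in the frame of shaker between -0.15 and 0.15 m and z of tub_2 in the frame of shaker between 0.074 and 0.086 m and angle between tub_2's own z axis and vertical below 0.15 rad and (contact force between tub_2 and deck above 3.24 N or linear speed of tub_2 above 0.03 m/s)) or (x of tub_2 in the frame of tray between -0.085 and 0.085 m and y of tub_2 in the frame of tray between -0.085 and 0.085 m and z of tub_2 in the frame of tray between 0 and 0.012 m and angle between tub_2's own z axis and vertical below 0.15 rad and (contact force between tub_2 and tray below 4.61 N or linear speed of tub_2 above 0.03 m/s))) and ((x of tub_3 in the frame of shaker between 0.03 and 0.075 m and y of tub_3 in the frame of shaker between -0.15 and 0.15 m and z of tub_3 in the frame of shaker between 0.074 and 0.086 m and angle between tub_3's own z axis and vertical below 0.15 rad and (contact force between tub_3 and deck above 3.24 N or linear speed of tub_3 above 0.03 m/s)) or (x of tub_3 in the frame of tray between -0.085 and 0.085 m and y of tub_3 in the frame of tray between -0.085 and 0.085 m and z of tub_3 in the frame of tray between 0 and 0.012 m and angle between tub_3's own z axis and vertical below 0.15 rad and (contact force between tub_3 and tray below 4.61 N or linear speed of tub_3 above 0.03 m/s))) and ((x of tub_4 in the frame of shaker between 0.03 and 0.075 m and y of tub_4 in the frame of shaker between -0.15 and 0.15 m and z of tub_4 in the frame of shaker between 0.074 and 0.086 m and angle between tub_4's own z axis and vertical below 0.15 rad and (contact force between tub_4 and deck above 3.24 N or linear speed of tub_4 above 0.03 m/s)) or (x of tub_4 in the frame of tray between -0.085 and 0.085 m and y of tub_4 in the frame of tray between -0.085 and 0.085 m and z of tub_4 in the frame of tray between 0 and 0.012 m and angle between tub_4's own z axis and vertical below 0.15 rad and (contact force between tub_4 and tray below 4.61 N or linear speed of tub_4 above 0.03 m/s))) and value of joint clamp above 0.053 m and value of joint start below 0.002 m); the robot touches nothing.
It fails at once if a tub gripped with more than 45 N (contact force between any of reference, tub_1, tub_2, tub_3, tub_4 and the fingers above 90 N).
It fails at once if the clamp bar pressed on a tub with more than 35 N (contact force between any of reference, tub_1, tub_2, tub_3, tub_4 and clamp above 35 N).
It fails at once if bottle, tube rack or radio disturbed (distance of any of reagent, tube_rack, radio from where it was at the start of the episode above 0.02 m).
Of tub_1, tub_2, tub_3, tub_4 only 2 to 4 are there at a start; the rules pass over those that are not, and their reading is None.
At some moment in a run one of reference, tub_1, tub_2, tub_3, tub_4 may be knocked a few centimetres aside while the robot is not near it.
It also fails if it takes over 210 s, if anything falls off the work surface, if the arm or the gripper's body presses on something with over 40 N, if the wrist force passes 120 N, or if a joint passes its speed limit or range.

### The arm

A 6-joint arm with a two-finger parallel gripper is mounted at the origin on the work surface. World frame = base frame: x ahead of the robot, y to its left, z up, the work surface at z = 0. Lengths are in m, angles in rad, forces in N, time in s.
With the tool pointing down it reaches from about 0.35 to 0.775 m from the base axis. Payload 7.3 kg.
Tool frame: the origin (TCP) lies midway between the tips of the shut fingers; the grasp point (between the pads) lies 19 mm behind it; z points along the fingers, x is the direction in which the jaws open and shut, and the axes are right-handed (so a half turn about z gives the same grasp; the last joint's range is limited). The gripper opens to 92 mm and grips with 3 to 60 N. Pads are 19 mm wide; open, the fingers measure 130 mm over their backs; the gripper's body (75 mm by 190 mm) begins 47 mm behind the grasp point.
Start: joints at [1.071, 0.342, 1.524, -0, 1.275, -0.146], TCP at [0.182, 0.493, 0.205] pointing down, gripper open.
Joint ranges: [-2.53, 2.53], [-0.77, 2.02], [0.04, 2.7], [-1, 4.14], [0.28, 2.66], [-3.11, 3.11]. Speed limits (rad/s): [2.57, 2.57, 3.14, 3.14, 3.14, 3.14].

### API

Orientations are given as a unit quaternion [w, x, y, z].
In Python, from bench import bot, hand, solve_ik, viewer, status gives the robot as it stands. Calls block until the motion is done:
- bot.move_ptp(position, orientation): joint-space move of the TCP to a pose.
- bot.move_linear(position, velocity=0.15, rot=None): straight line of the TCP; rot=None keeps the orientation; velocity is the mean speed in m/s.
- bot.set_joints(angles): joint-space move.
- hand.set_gripper(opening, grip_force=None): opening from 0.0 (shut) to 1.0 (fully open); grip_force is the grip in N (None keeps the last); returns when the fingers have stopped.
- bot.hold(seconds).
- solve_ik(position, orientation): joint angles nearest the present ones, or None.
- viewer.camera(name): name is "scene" or "top" or "wrist"; returns a dict with "frame" (420x560x3 uint8, red, green, blue), "depth" (420x560 float32, m along the optical axis (not along the pixel's ray), 0 where there is no reading), "fx", "fy", "cx", "cy" (pixels), "cam_to_world" (4x4, takes a point from camera to world coordinates). Camera axes: x right, y up, looking along -z (the intrinsics and any distortion apply to the point x, -y, -z); pixel columns grow to the right and rows downward; lengths in m; the calibration is good to about 2 mm. The wrist camera is an equidistant fisheye: a pixel r from the principal point sees the ray r / f radians off the axis. A picture is of the moment at which its call begins.
A pose or a line that the arm cannot do raises bot.MotionError and nothing moves.
- bot.sign_off(): hands the job in, once; it reports no verdict.
Trained networks look in the newest picture that a camera, given by its name, has taken for a name from the list of things; names that differ only in an ending like _2 or _b are one class to them, and where a whole thing is asked for, a point or a joint stands for the part that bears it (a point fixed in the world has none). Each returns a list of dicts, best first, with "p" (0 to 1); they miss things now and then, are a little off and sometimes report something else, mostly with a low value. They report only what shows in the picture. A call takes as long as a camera call.
- viewer.look_for(name, camera): "location" ([x, y, z] in m, in world coordinates, good to about 4 mm: the middle of the surface that is visible of it).
- viewer.tip_of(name, camera): "location" ([x, y, z] in m, in world coordinates, good to about 4 mm: a listed point, or the origin of a listed thing).
Readings, each from a call of its own:
- status.get_time(): time.
- status.get_joint_positions(): joint angles.
- status.get_joint_velocities(): joint speeds.
- status.get_joint_efforts(): joint torques, N m.
- status.get_ee_pos(): TCP position.
- status.get_tcp_rot(): TCP orientation.
- status.get_wrist_force(): force on the tool from outside, world axes, zero at the start.
- status.get_ft_torque(): the same for the moment, N m.
- status.get_width(): opening from 0.0 (shut) to 1.0 (fully open).
Only numpy, scipy, OpenCV 4.12 (cv2) and the standard library are available. Lean on these libraries where they do the work, as an engineer would, in place of code of your own. Each camera call takes 0.05 s, during which the arm holds its last target.

## Working session

There is one attempt and no reset: what is moved stays moved. The work goes in short steps, each a Python script; the robot and the scene stay as the last script left them, time stands still between calls to the robot, and variables do not carry over. Pictures are saved under pics/ and viewed, and the job is handed in when it is done.

```bash
ls; mkdir -p pics; cat > h.py <<'E'
import numpy as np, cv2
from bench import bot, hand, solve_ik, viewer, status
def snap(n,f):
    c=viewer.camera(n); cv2.imwrite('pics/'+f,c['frame'][:,:,::-1]); return c
E
python3 - <<'E'
from h import *
print(status.get_time(), status.get_wrist_force(), status.get_tcp_rot())
for n in ['scene','top']:
    c=snap(n,n+'0.png')
    for t in ['reference','tub_1','shaker','tray','mat','clamp_handle','start_top','reagent','tube_rack','radio']:
        print(n,t,[(np.round(d['location'],3).tolist(),round(d['p'],2)) for d in viewer.tip_of(t,n)][:6])
E
```

```text
pics
0.0 [0.63214945 0.49559766 0.28837318] [ 3.44016301e-04  8.20519322e-01  5.71618250e-01 -7.07439323e-04]
scene reference [([0.545, -0.394, 0.004], 0.88)]
scene tub_1 [([0.54, -0.302, 0.003], 0.85), ([0.448, -0.3, 0.004], 0.81), ([0.634, -0.399, 0.006], 0.68), ([0.456, -0.404, 0.003], 0.57)]
scene shaker [([0.614, 0.006, -0.003], 0.6)]
scene tray [([0.504, 0.342, -0.002], 0.67)]
scene mat [([0.542, -0.351, -0.005], 0.61)]
scene clamp_handle [([0.612, 0.003, 0.137], 0.72), ([0.453, -0.407, -0.0], 0.55)]
scene start_top [([0.491, -0.087, 0.092], 0.6), ([0.61, 0.004, 0.003], 0.54)]
scene reagent []
scene tube_rack [([0.803, -0.009, -0.001], 0.65), ([0.741, -0.261, -0.0], 0.48), ([0.453, -0.408, 0.004], 0.41)]
scene radio [([0.739, -0.258, -0.003], 0.56)]
top reference [([0.542, -0.394, 0.004], 0.59)]
top tub_1 [([0.447, -0.402, 0.008], 0.89), ([0.447, -0.306, 0.005], 0.76), ([0.63, -0.4, 0.002], 0.67), ([0.538, -0.302, 0.003], 0.54)]
top shaker [([0.613, 0.008, 0.002], 0.73)]
top tray []
top mat [([0.544, -0.348, -0.004], 0.8)]
top clamp_handle [([0.607, 0.002, 0.138], 0.56)]
top start_top [([0.487, -0.085, 0.089], 0.55)]
top reagent [([0.755, 0.262, 0.003], 0.79)]
top tube_rack [([0.803, -0.008, -0.002], 0.69)]
top radio [([0.744, -0.26, -0.003], 0.51)]
```

View pics/scene0.png

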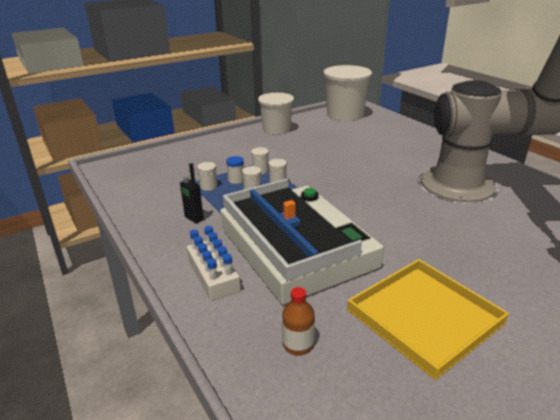

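View pics/top0.png

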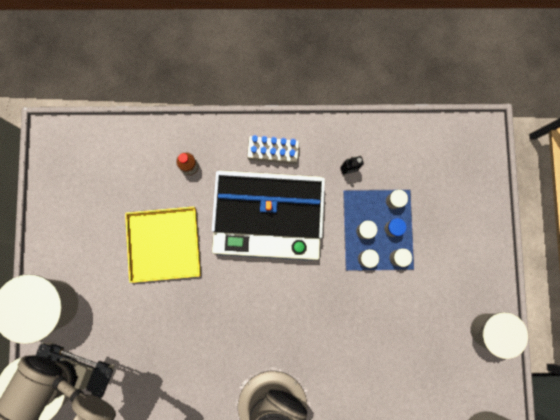

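The top view shows the blue-lidded tub at about (397,228) and four white-lidded tubs around it. The tray is on the left at (163,245), the bar across the shaker at row ~200, and the fin at (268,205). Next I'll measure the yaws and refine the positions from depth.

```bash
cat >> h.py <<'E'
def cloud(c):
    H,W=c['depth'].shape; v,u=np.mgrid[:H,:W]; d=c['depth']
    p=np.stack([(u-c['cx'])/c['fx']*d,-(v-c['cy'])/c['fy']*d,-d,np.ones_like(d)],-1)
    P=(p@np.array(c['cam_to_world']).T)[...,:3]; P[d==0]=np.nan
    return P
def tubs(cam='top'):
    """lid blobs -> (x,y,z,colour) fitted from the cloud, using brightness/height"""
    c=viewer.camera(cam); P=cloud(c); return c,P
E
python3 - <<'E'
from h import *
c=snap('top','t1.png'); P=cloud(c); hsv=cv2.cvtColor(c['frame'],cv2.COLOR_RGB2HSV)
h,s,v=[hsv[...,i].astype(int) for i in range(3)]
def rect(m,name):
    p=P[m]; (cx,cy),(w,hh),a=cv2.minAreaRect(p[:,:2].astype(np.float32)); print(name,m.sum(),np.round(np.nanmedian(p,0),4),'rect',np.round([cx,cy,w,hh,a],4))
X,Y,Z=P[...,0],P[...,1],P[...,2]
reg=(abs(X-.613)<.15)&(abs(Y-.008)<.155)
bar=reg&(h>100)&(h<125)&(s>130)&(Z>.085); rect(bar,'bar')
q=P[bar]; 
a=cv2.fitLine(q[:,:2].astype(np.float32),cv2.DIST_HUBER,0,.01,.01).ravel(); print(a)
fin=reg&(h<20)&(s>120)&(Z>.1); rect(fin,'fin')
rect((abs(X-.5)<.15)&(abs(Y-.342)<.15)&(h>20)&(h<35)&(s>150),'tray')
rect((abs(X-.613)<.2)&(abs(Y-.008)<.19)&(Z>.02)&(Z<.13),'shaker')
rect(reg&(h>50)&(h<80)&(s>150)&(Y<-.04),'btn')
lid=(abs(X-.54)<.16)&(abs(Y+.35)<.13)&(Z>.05)&(Z<.1)
n,L=cv2.connectedComponents(lid.astype(np.uint8))
for i in range(1,n):
    if (L==i).sum()>40: rect(L==i,'tub')
F=np.array([status.get_wrist_force() for _ in range(30)]); print(F.mean(0),F.std(0),status.get_time())
E
```

```text
bar 565 [0.6334 0.0099 0.1025] rect [6.22000e-01 5.40000e-03 3.03300e-01 4.85000e-02 8.47853e+01]
[0.06879193 0.997631   0.6371994  0.03071348]
fin 34 [0.6095 0.0028 0.1371] rect [6.11900e-01 4.20000e-03 1.20000e-02 2.27000e-02 8.94271e+01]
tray 4625 [0.4992 0.3447 0.0033] rect [0.5049 0.3374 0.219  0.2191 4.6174]
shaker 9775 [0.5986 0.0025 0.0773] rect [6.39900e-01 2.80000e-03 3.30200e-01 3.57100e-01 8.58561e+01]
btn 46 [ 0.4852 -0.0917  0.0886] rect [ 4.86000e-01 -9.22000e-02  1.73000e-02  2.83000e-02  4.37109e+01]
tub 252 [ 0.6372 -0.3994  0.0719] rect [ 0.6387 -0.4016  0.0512  0.054  25.8681]
tub 255 [ 0.5497 -0.3914  0.0708] rect [ 5.49600e-01 -3.93000e-01  5.16000e-02  5.22000e-02  5.70799e+01]
tub 249 [ 0.542  -0.3004  0.071 ] rect [ 5.42800e-01 -3.01600e-01  5.23000e-02  5.17000e-02  7.18478e+01]
tub 253 [ 0.453  -0.3032  0.0707] rect [ 0.4541 -0.3041  0.0525  0.0521 24.1293]
tub 258 [ 0.4549 -0.4045  0.071 ] rect [ 0.4554 -0.4052  0.0526  0.0523 48.0617]
[-0.15050086 -0.21786321  0.20316068] [2.77555756e-17 0.00000000e+00 1.38777878e-16] 1.15
```

View pics/t1.png

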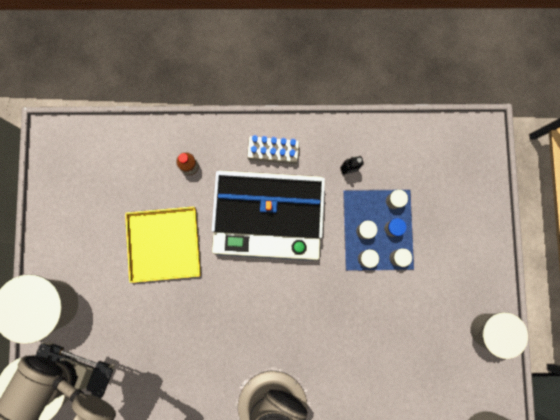

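The tub, tray and shaker positions are consistent between networks and depth, to about 5 mm. The shaker is yawed about -0.08 rad. The bar is nearly shut, so I'll open it first.

```bash
cat >> h.py <<'E'
def Q(th): return [0,float(np.cos(th/2)),float(np.sin(th/2)),0]
def bestth(th,pos):
    """of th, th+pi choose the one with the last joint nearest the middle"""
    best=None
    for k in(-1,0,1):
        t=th+k*np.pi
        j=solve_ik(list(pos),Q(t))
        if j is not None:
            s=abs(j[5])
            if best is None or s<best[0]: best=(s,t)
    return best[1]
def force(n=15):
    F=[]
    for _ in range(n):
        bot.hold(0.03); F.append(status.get_wrist_force())
    return np.mean(F,0),np.std(F,0)
YAW=-0.078; S0=np.array([0.613,0.007])
def sh(x,y,z=None):
    c,s=np.cos(YAW),np.sin(YAW); p=S0+np.array([c*x-s*y,s*x+c*y])
    return p if z is None else [float(p[0]),float(p[1]),z]
E
python3 - <<'E'
from h import *
p=[0.610,0.0035]; th=bestth(YAW+np.pi/2,p+[.2]); print(th)
hand.set_gripper(0.6,20)
bot.move_ptp(p+[.24],Q(th))
bot.move_linear(p+[.108],0.12)
hand.set_gripper(0.0,20); print('w',status.get_width()*92)
print(status.get_ee_pos(),force(4))
d=np.array([np.cos(YAW),np.sin(YAW)])
e=status.get_ee_pos()
for k in range(1,10):
    t=e[:2]-d*0.006*k
    bot.move_linear([t[0],t[1],e[2]],0.04); f=np.array(status.get_wrist_force()); print(k,np.round(f,1))
    if f[:2]@d>12: break
hand.set_gripper(0.6); q=status.get_ee_pos(); bot.move_linear([q[0],q[1],.26],.15)
print(status.get_time())
bot.move_ptp([.4,.25,.3],Q(bestth(1.2,[.4,.25,.3])))
c=snap('top','t2.png'); P=cloud(c); hsv=cv2.cvtColor(c['frame'],cv2.COLOR_RGB2HSV)
h,s,v=[hsv[...,i].astype(int) for i in range(3)]
X,Y,Z=P[...,0],P[...,1],P[...,2]
reg=(abs(X-.613)<.15)&(abs(Y-.008)<.155)
m=(reg&(v<50)&(Z>.07)&(Z<.09)).astype(np.uint8); n,L,st,_=cv2.connectedComponentsWithStats(m)
for i in range(1,n):
  if st[i,4]>200: print(st[i],cv2.minAreaRect(P[L==i][:,:2].astype(np.float32)))
for t in ['clamp_handle','shaker','start_top']: print(t,viewer.tip_of(t,'top'))
E
```

```text
-1.6487963267948966
w 15.818416831899404
[0.61020155 0.00608684 0.10804452] (array([1.6071171 , 9.16536742, 0.15191515]), array([0.48277019, 0.29525684, 0.58996099]))
1 [-1.1  0.5 -0. ]
2 [-0.9 -0.4  0.1]
3 [-2.  -1.1  1.7]
4 [-3.1 -1.3  1.7]
5 [-1.7 -1.9  1.2]
6 [-1.4 -2.8  0.4]
7 [-1.4 -3.3  0.9]
8 [-2.4 -4.5  0.3]
9 [-1.8 -4.6  0.1]
11.025
[ 217  176  101   40 3348] ((0.6471992135047913, 0.003679811954498291), (0.30742955207824707, 0.10785847157239914), 86.06849670410156)
[ 216  217  102   20 1273] ((0.5523996353149414, 0.008077487349510193), (0.30850228667259216, 0.045692697167396545), 85.73847961425781)
clamp_handle [{'location': [0.5537, 0.0079, 0.1366], 'p': 0.79}]
shaker [{'location': [0.6157, 0.0077, 0.0017], 'p': 0.95}]
start_top [{'location': [0.4852, -0.0819, 0.0882], 'p': 0.55}]
```

View pics/t2.png

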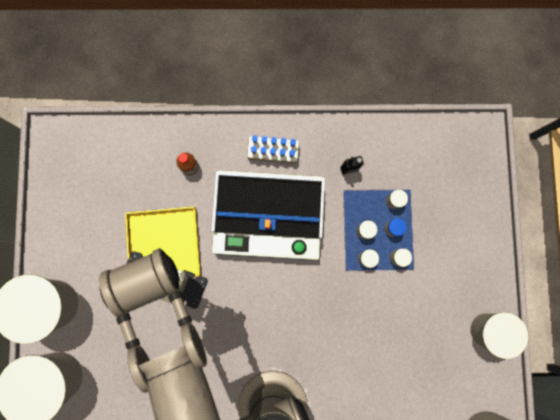

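The bar is fully open: the fin is now at (268,224), shaker x ≈ -0.06. All tubs are where they were. Next I'll pick and weigh the reference.

```bash
cat >> h.py <<'E'
YAW=-0.071; S0=np.array([0.6148,0.007])
def find_all():
    """tubs from both cameras' networks, merged; list of (xyz, isref)"""
    out=[]
    for cam in('top','scene'):
        viewer.camera(cam)
        for nm in('reference','tub_1'):
            for d in viewer.tip_of(nm,cam):
                if d['p']>.4: out.append((np.array(d['location']),nm=='reference',d['p'],cam))
    return out
def near(xy,r=.045):
    """refined position of the tub near xy: mean of nets and lid cloud"""
    L=[a[0][:2] for a in find_all() if np.hypot(*(a[0][:2]-xy))<r]
    c=viewer.camera('top'); P=cloud(c); z=P[...,2]
    m=(np.hypot(P[...,0]-xy[0],P[...,1]-xy[1])<r)&(z>.066)&(z<.085)
    if m.sum()>60: L.append(np.array(cv2.minAreaRect(P[m][:,:2].astype(np.float32))[0]))
    print('near',np.round(L,3).tolist())
    return np.mean(L,0)
def pick(xy,th,base=.003):
    g=base+.050-.019
    p=[float(xy[0]),float(xy[1])]
    th=bestth(th,p+[.12])
    hand.set_gripper(0.85,25)
    bot.move_ptp(p+[.16],Q(th))
    bot.hold(.3); f0,_=force()
    bot.move_linear(p+[g],0.12)
    hand.set_gripper(0.0,25); w=status.get_width()*92
    bot.move_linear(p+[.16],0.12)
    bot.hold(.4); f1,s=force()
    print('pick',np.round(p,3),'width',round(w,1),round(status.get_width()*92,1),'weight g',(f0-f1)[2]/9.81*1000,'df',np.round(f1-f0,2),'sd',np.round(s,2),'t',status.get_time())
def place(p2,base,th,up=.30):
    e=status.get_ee_pos()
    p=[float(p2[0]),float(p2[1])]
    th=bestth(th,p+[up])
    bot.move_linear([e[0],e[1],up],.25)
    bot.move_ptp(p+[up],Q(th))
    bot.move_linear(p+[base+.031+.02],.2)
    bot.move_linear(p+[base+.031+.0015],.03)
    print('f',np.round(status.get_wrist_force(),1))
    hand.set_gripper(0.75)
    bot.move_linear(p+[base+.031+.1],.15)
    print('placed',np.round(p,3),status.get_time())
E
python3 - <<'E'
from h import *
xy=near(np.array([.545,-.394])); pick(xy,np.pi/4)
snap('wrist','w1.png')
E
```

```text
near [[0.545, -0.393], [0.55, -0.394]]
pick [ 0.548 -0.393] width 53.6 53.4 weight g 423.90987840930933 df [ 0.23  0.03 -4.16] sd [0.41 0.51 0.53] t 21.2167
```

View pics/w1.png

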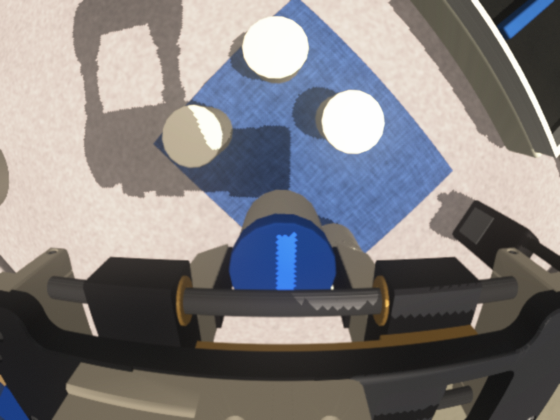

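The reference is held with its blue lid visible at (283,262), and it reads 424 g. I'll place it in the middle slot.

```bash
python3 - <<'E'
from h import *
place(sh(.052,0.0),.08,YAW)
xy=near(np.array([.454,-.304])); pick(xy,np.pi/4)
snap('top','t3.png')
E
```

```text
f [ 0.4  0.1 -3.8]
placed [0.667 0.003] 26.5833
near [[0.446, -0.307], [0.451, -0.303], [0.454, -0.304]]
pick [ 0.45  -0.305] width 53.2 53.3 weight g 462.92614047120065 df [-0.02 -0.15 -4.54] sd [0.49 0.42 0.39] t 33.4
```

View pics/t3.png

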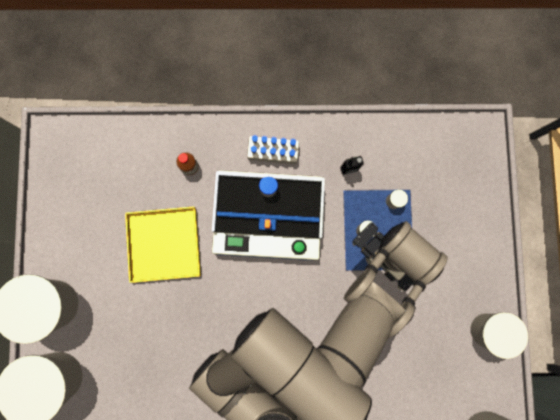

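The reference is standing against the fence at (268,186). This tub reads 463 g against 424 g for the reference, so it is heavier and goes on the shaker.

```bash
python3 - <<'E'
from h import *
print(force(30))
place(sh(.052,0.062),.08,YAW)
xy=near(np.array([.5415,-.302])); pick(xy,np.pi/4)
print(force(20))
E
```

```text
(array([ 0.09528219,  0.03541558, -4.54765053]), array([0.42618462, 0.49887443, 0.37822048]))
f [ 0.4  0.5 -3.4]
placed [0.671 0.065] 39.8167
near [[0.534, -0.301], [0.539, -0.3], [0.542, -0.302]]
pick [ 0.538 -0.301] width 53.4 53.3 weight g 197.8119749247182 df [ 0.31  0.1  -1.94] sd [0.61 0.58 0.36] t 46.675
(array([-0.07042028, -0.10817672, -1.60875547]), array([0.42176344, 0.57244702, 0.56978151]))
```

It weighs about 180–200 g, so it's light and goes in the tray.

```bash
python3 - <<'E'
from h import *
place(np.array([.504-.04,.340+.04]),.006,0.0)
snap('top','t4.png')
xy=near(np.array([.455,-.404])); pick(xy,np.pi/4)
print(force(15))
E
```

```text
f [ 0.  -0.1 -0.6]
placed [0.464 0.38 ] 53.9333
near [[0.451, -0.405], [0.454, -0.408], [0.455, -0.406]]
pick [ 0.453 -0.406] width 53.5 53.3 weight g 261.0941591024441 df [-0.03 -0.11 -2.56] sd [0.5  0.49 0.35] t 62.1583
(array([ 0.11682916, -0.12328247, -2.70386201]), array([0.57976782, 0.47395493, 0.36649899]))
```

View pics/t4.png

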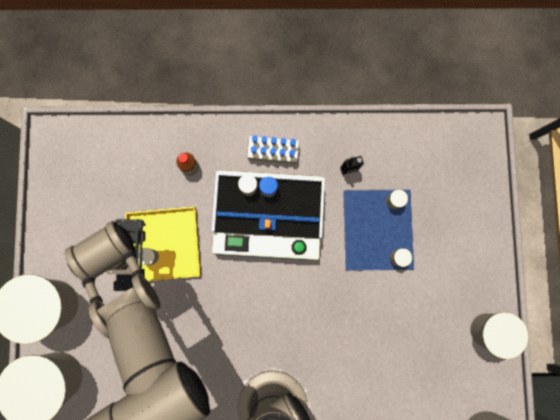

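The light tub is in the tray at (148,257), and two are in the row on the shaker. The tub I'm holding is about 265 g, so it's light as well.

```bash
python3 - <<'E'
from h import *
place(np.array([.504+.04,.340-.035]),.006,0.0)
xy=near(np.array([.636,-.40])); pick(xy,-np.pi/4)
print(force(15)); snap('top','t5.png')
E
```

```text
f [ 0.1 -0.1 -3.3]
placed [0.544 0.305] 69.3583
near [[0.647, -0.38], [0.653, -0.382], [0.654, -0.384]]
pick [ 0.652 -0.382] width 53.1 53.5 weight g 602.0473273796321 df [-0.1  -0.19 -5.91] sd [0.47 0.44 0.61] t 77.225
(array([ 0.01145799,  0.2807686 , -6.21853638]), array([0.4264151 , 0.64905543, 0.41512128]))
```

View pics/t5.png

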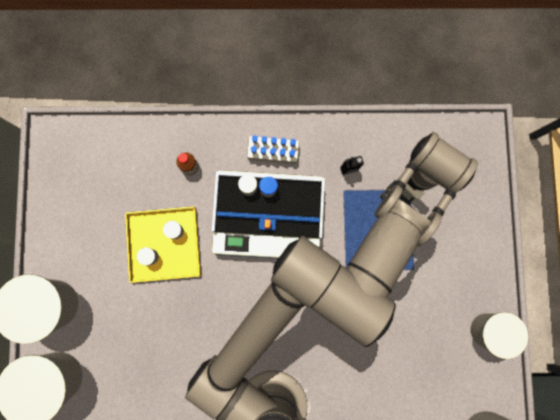

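The last tub had been knocked about 2 cm, but I re-located it before the pick. It weighs about 600 g, so it goes on the shaker. Both tray tubs, at (148,257) and (173,231), stand well inside.

```bash
python3 - <<'E'
from h import *
bot.move_linear([.55,-.33,.2],.15)
place(sh(.052,-0.062),.08,YAW)
e=status.get_ee_pos()
bot.move_linear([e[0],e[1],.3],.2)
bot.move_ptp([.4,-.2,.33],Q(bestth(YAW+np.pi/2,[.4,-.2,.33])))
c=snap('top','t6.png'); snap('scene','s6.png'); P=cloud(c)
for cam in('top','scene'):
  for t in ['reference','tub_1','clamp_handle','start_top']:
    print(cam,t,[(np.round(d['location'],3).tolist(),round(d['p'],2)) for d in viewer.tip_of(t,cam)][:6])
X,Y,Z=P[...,0],P[...,1],P[...,2]
hsv=cv2.cvtColor(c['frame'],cv2.COLOR_RGB2HSV);h,s,v=[hsv[...,i].astype(int) for i in range(3)]
m=(abs(X-.67)<.06)&(abs(Y)<.15)&(Z>.142)
n,L=cv2.connectedComponents(m.astype(np.uint8))
for i in range(1,n): print((L==i).sum(),cv2.minAreaRect(P[L==i][:,:2].astype(np.float32)))
fin=(abs(X-.57)<.06)&(abs(Y)<.05)&(h<20)&(s>120)&(Z>.1); print('fin',cv2.minAreaRect(P[fin][:,:2].astype(np.float32)))
print(status.get_time())
E
```

```text
f [-0.7  0.8 -6.6]
placed [ 0.662 -0.059] 83.4917
top reference [([0.664, 0.001, 0.078], 0.78), ([0.487, -0.082, 0.087], 0.3)]
top tub_1 [([0.461, 0.38, 0.009], 0.8), ([0.659, -0.059, 0.079], 0.74), ([0.544, 0.306, 0.008], 0.72)]
top clamp_handle [([0.553, 0.008, 0.138], 0.62)]
top start_top [([0.487, -0.084, 0.089], 0.45)]
scene reference [([0.666, 0.007, 0.083], 0.85), ([0.488, -0.084, 0.09], 0.64)]
scene tub_1 [([0.466, 0.385, 0.008], 0.76), ([0.665, -0.061, 0.083], 0.62), ([0.549, 0.302, 0.005], 0.61), ([0.67, 0.068, 0.079], 0.59)]
scene clamp_handle [([0.555, 0.005, 0.137], 0.6)]
scene start_top [([0.491, -0.083, 0.095], 0.48), ([0.556, 0.006, 0.134], 0.48)]
253 ((0.6754850149154663, 0.06537790596485138), (0.05120936781167984, 0.05046752467751503), 46.15381622314453)
249 ((0.6705834865570068, 0.005173254758119583), (0.05014011263847351, 0.052356161177158356), 89.7769546508789)
259 ((0.6668312549591064, -0.05964842438697815), (0.05059891566634178, 0.052303701639175415), 89.0528564453125)
fin ((0.5563691854476929, 0.0078018587082624435), (0.011927472427487373, 0.02096075564622879), 89.3408432006836)
85.7333
```

View pics/t6.png

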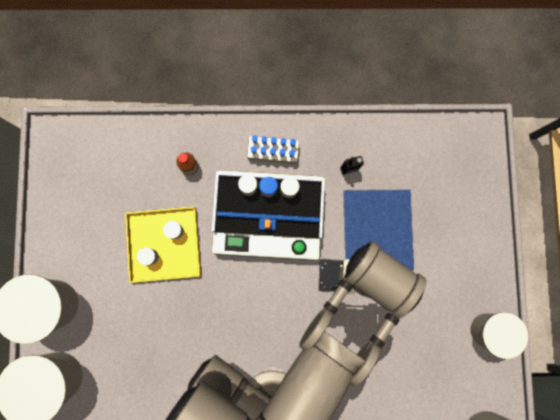

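View pics/s6.png

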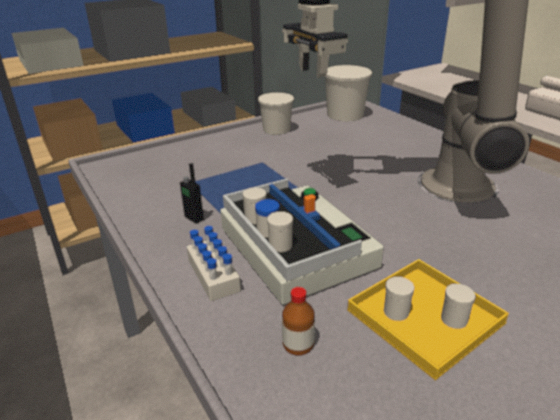

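All three are upright by the fence at (247,184), (268,186) and (290,187). Two are upright in the tray and the bystanders haven't moved. Now I'll close the clamp, watching the force.

```bash
python3 - <<'E'
from h import *
p=[.556,.0082]; th=bestth(YAW+np.pi/2,p+[.2])
hand.set_gripper(0.5,20)
bot.move_ptp(p+[.25],Q(th)); bot.hold(.2)
f0,_=force(8)
bot.move_linear(p+[.108],0.12)
hand.set_gripper(0.0,20); print('w',status.get_width()*92)
d=np.array([np.cos(YAW),np.sin(YAW)]); e=status.get_ee_pos()
def fd():
    f=[]
    for _ in range(3): bot.hold(.02); f.append((np.array(status.get_wrist_force())-f0)[:2]@d)
    return -np.mean(f)
s=0
stop=False
while s<.068:
    s+= .008 if s<.039 else (.001 if s<.053 else .0005)
    t=e[:2]+d*s; bot.move_linear([t[0],t[1],e[2]],.03 if s<.04 else .01)
    f=fd(); a=status.get_ee_pos(); print(round(s*1000,1),round(float((a[:2]-e[:2])@d)*1000,2),round(f,1),round(status.get_width()*92,1))
    if f>13: break
print(status.get_time(),np.array(status.get_wrist_force())-f0)
snap('top','t7.png'); snap('scene','s7.png')
E
```

```text
w 15.351734602580246
8.0 8.6 -1.7 15.7
16.0 16.59 -1.9 15.7
24.0 24.57 -1.8 15.8
32.0 32.59 -2.1 15.5
40.0 40.15 0.4 16.1
41.0 41.01 1.3 15.4
42.0 42.06 1.0 15.9
43.0 43.12 0.9 15.9
44.0 44.11 1.0 16.1
45.0 45.1 -0.0 15.6
46.0 46.1 1.4 15.4
47.0 47.09 0.8 15.4
48.0 48.1 1.3 15.7
49.0 49.11 1.0 15.3
50.0 50.11 1.2 15.7
51.0 51.1 0.7 16.1
52.0 52.09 0.8 15.7
53.0 53.1 1.4 15.8
53.5 53.53 0.8 15.9
54.0 54.05 1.1 15.8
54.5 54.56 1.2 15.9
55.0 55.06 1.2 15.6
55.5 55.49 1.3 15.5
56.0 55.57 4.6 15.2
56.5 56.12 5.5 15.8
57.0 56.14 7.1 15.6
57.5 56.16 8.5 15.8
58.0 56.18 10.2 15.6
58.5 56.18 11.9 16.0
59.0 56.48 12.9 15.8
59.5 56.94 12.6 15.6
60.0 57.44 12.6 15.6
60.5 57.95 13.0 15.6
61.0 58.41 12.7 15.6
61.5 58.93 12.6 16.0
62.0 59.44 13.2 15.8
101.9667 [-13.31172511  -0.87366572   9.67894083]
```

View pics/s7.png

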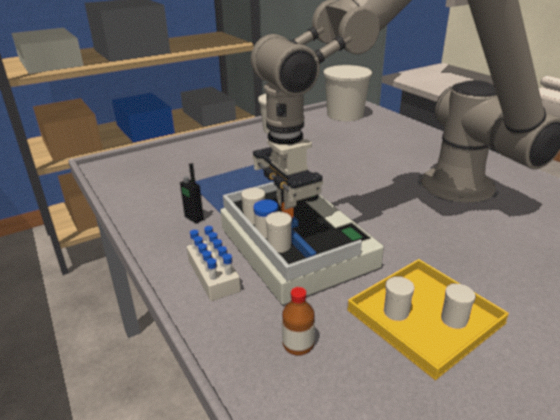

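The row is sliding at a steady ~12.7 N. I'll continue until the force rises at the fence.

```bash
python3 - <<'E'
from h import *
d=np.array([np.cos(YAW),np.sin(YAW)]); e=np.array(status.get_ee_pos())
def fd():
    f=[]
    for _ in range(3): bot.hold(.02); f.append(np.array(status.get_wrist_force())[:2]@d)
    return -np.mean(f)
a=e.copy(); print(fd())
# command is ~2.6 mm ahead of actual: keep going from the commanded point
base=np.array([.556,.0082]); off=(e[:2]-base)@d
s=off+.0026
for i in range(16):
    s+=.0005; t=base+d*s
    bot.move_linear([float(t[0]),float(t[1]),.108],.01)
    f=fd(); a=status.get_ee_pos(); print(round(s*1000,2),round(float((np.array(a[:2])-base)@d)*1000,2),round(f,1))
    if f>16.5: break
hand.set_gripper(.4); q=status.get_ee_pos()
bot.move_linear([q[0],q[1],.26],.12)
bot.move_ptp([.4,-.2,.33],Q(bestth(YAW+np.pi/2,[.4,-.2,.33])))
c=snap('top','t8.png'); snap('scene','s8.png'); P=cloud(c)
for cam in('top','scene'):
  for t in ['reference','tub_1','clamp_handle','start_top']:
    print(cam,t,[(np.round(d['location'],3).tolist(),round(d['p'],2)) for d in viewer.tip_of(t,cam)][:6])
X,Y,Z=P[...,0],P[...,1],P[...,2]
m=(abs(X-.67)<.06)&(abs(Y)<.15)&(Z>.142)
n,L=cv2.connectedComponents(m.astype(np.uint8))
for i in range(1,n): print((L==i).sum(),cv2.minAreaRect(P[L==i][:,:2].astype(np.float32)))
print(status.get_time())
big=cv2.resize(c['frame'][160:270,200:340,::-1],None,fx=5,fy=5); cv2.imwrite('pics/t8b.png',big)
E
```

```text
12.041723771540886
62.62 59.98 13.4
63.12 60.36 13.0
63.62 60.37 15.0
64.12 60.34 17.0
top reference [([0.669, 0.004, 0.08], 0.82)]
top tub_1 [([0.46, 0.38, 0.004], 0.79), ([0.673, 0.064, 0.082], 0.76), ([0.544, 0.304, 0.004], 0.64), ([0.664, -0.059, 0.081], 0.55)]
top clamp_handle [([0.612, 0.004, 0.138], 0.57)]
top start_top [([0.488, -0.082, 0.089], 0.63), ([0.802, -0.006, -0.001], 0.21)]
scene reference [([0.673, 0.004, 0.084], 0.67), ([0.802, -0.01, 0.002], 0.51)]
scene tub_1 [([0.676, 0.067, 0.08], 0.82), ([0.547, 0.299, 0.003], 0.76), ([0.466, 0.382, 0.005], 0.68), ([0.669, -0.061, 0.082], 0.61)]
scene clamp_handle []
scene start_top [([0.488, -0.086, 0.095], 0.63)]
256 ((0.6806167960166931, 0.06569649279117584), (0.05287817865610123, 0.05125943198800087), 20.216445922851562)
250 ((0.6762955784797668, 0.005087649449706078), (0.05016336962580681, 0.05139944329857826), 89.46920776367188)
254 ((0.6699960231781006, -0.059597406536340714), (0.05066407471895218, 0.05040140450000763), 0.5506503582000732)
107.075
```

View pics/t8b.png

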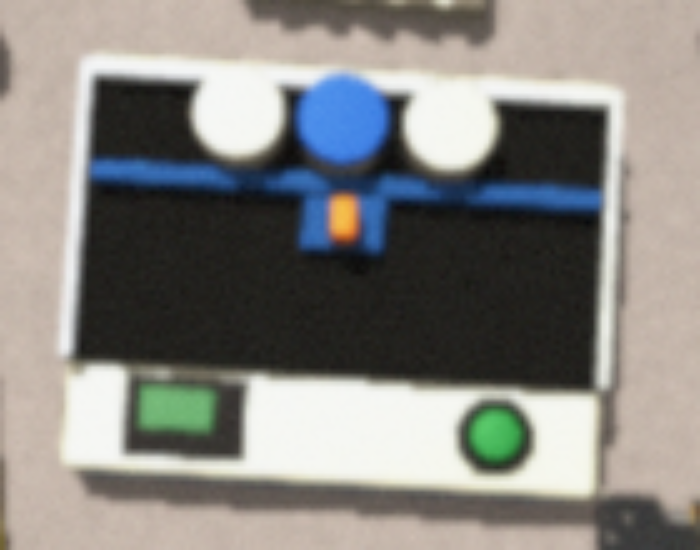

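View pics/s8.png

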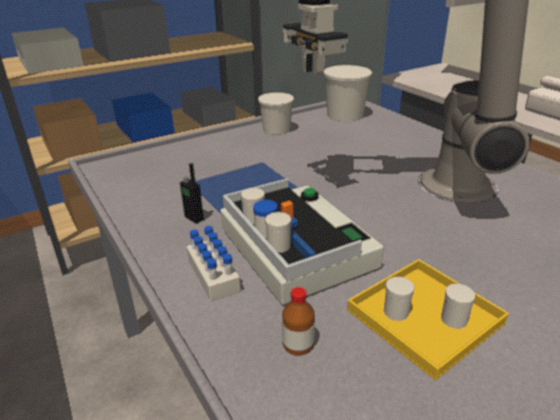

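The row is snug: the bar stopped at about 0.060 and the force rose to 17 N. All three tubs are touching the bar and the fence. Now the button, at about (494,434) in the enlarged view.

```bash
python3 - <<'E'
from h import *
p=[.488,-.084]; hand.set_gripper(0.0,10)
th=bestth(YAW+np.pi/2,p+[.2])
bot.move_ptp(p+[.16],Q(th)); bot.hold(.2); f0,_=force(6)
bot.move_linear(p+[.097],.08)
z=.097
while z>.078:
    z-=.001; bot.move_linear(p+[z],.02); bot.hold(.03)
    f=(np.array(status.get_wrist_force())-f0)[2]; print(round(z,4),round(status.get_ee_pos()[2],4),round(f,1))
    if f>11: break
bot.hold(.3)
bot.move_linear(p+[.16],.08)
bot.move_ptp([.4,-.2,.33],Q(th))
c=snap('top','t9.png'); snap('scene','s9.png'); P=cloud(c)
for cam in('top','scene'):
  for t in ['reference','tub_1','clamp_handle','start_top','reagent','tube_rack','radio']:
    print(cam,t,[(np.round(d['location'],3).tolist(),round(d['p'],2)) for d in viewer.tip_of(t,cam)][:6])
print(status.get_time())
E
```

```text
0.096 0.0963 -0.9
0.095 0.095 -0.0
0.094 0.0939 -0.1
0.093 0.093 -0.4
0.092 0.092 0.1
0.091 0.091 0.4
0.09 0.09 -0.4
0.089 0.089 -0.5
0.088 0.088 0.1
0.087 0.0869 -0.5
0.086 0.086 0.6
0.085 0.085 -0.2
0.084 0.084 -0.4
0.083 0.083 0.4
0.082 0.0819 -0.7
0.081 0.081 -0.9
0.08 0.0799 0.4
0.079 0.079 -0.6
0.078 0.078 0.1
top reference [([0.671, 0.009, 0.08], 0.82), ([0.545, 0.304, 0.008], 0.59)]
top tub_1 [([0.464, 0.384, 0.004], 0.78), ([0.662, -0.058, 0.08], 0.77), ([0.543, 0.304, 0.007], 0.73), ([0.489, -0.082, 0.089], 0.6), ([0.672, 0.067, 0.08], 0.55)]
top clamp_handle [([0.544, 0.304, 0.007], 0.69), ([0.615, 0.004, 0.139], 0.65)]
top start_top [([0.487, -0.082, 0.09], 0.52), ([0.755, 0.262, 0.003], 0.29)]
top reagent [([0.753, 0.26, 0.005], 0.96)]
top tube_rack [([0.803, -0.006, -0.003], 0.64), ([0.61, 0.008, 0.002], 0.59)]
top radio [([0.746, -0.26, -0.002], 0.69)]
scene reference [([0.67, 0.004, 0.08], 0.83), ([0.466, 0.381, 0.005], 0.6)]
scene tub_1 [([0.666, -0.059, 0.083], 0.87), ([0.548, 0.301, 0.005], 0.79), ([0.468, 0.378, 0.005], 0.74), ([0.677, 0.068, 0.08], 0.55)]
scene clamp_handle [([0.618, 0.002, 0.136], 0.84)]
scene start_top [([0.487, -0.084, 0.092], 0.49)]
scene reagent [([0.756, 0.263, -0.0], 0.88)]
scene tube_rack [([0.803, -0.009, -0.004], 0.88)]
scene radio [([0.74, -0.26, 0.001], 0.86), ([0.67, 0.005, 0.085], 0.41)]
118.625
```

View pics/s9.png

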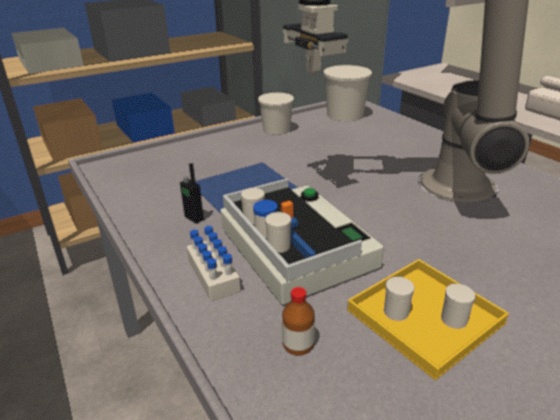

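View pics/t9.png

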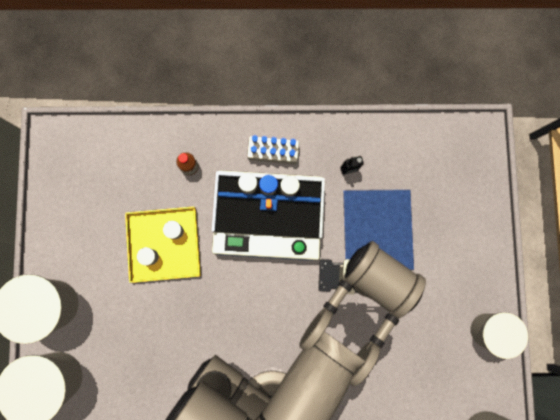

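The press met no force down to z = 0.078, so the button probably wasn't pressed. I'll check the finger width and the button's height.

```bash
python3 - <<'E'
from h import *
print('w',status.get_width(),status.get_ee_pos(),status.get_tcp_rot())
c=viewer.camera('top'); P=cloud(c)
hsv=cv2.cvtColor(c['frame'],cv2.COLOR_RGB2HSV);h,s,v=[hsv[...,i].astype(int) for i in range(3)]
m=np.zeros(h.shape,bool); m[235:258,288:312]=1; m&=(h>45)&(h<85)&(s>120)
print(m.sum(),np.median(P[m],0),P[m].max(0),P[m].min(0)); print('deck',np.round(P[247,270:312,2],3))
c=snap('wrist','w9.png')
E
```

```text
w 0.004821735387257308 [ 0.39999796 -0.20003602  0.33005602] [ 1.10140181e-05 -6.81542666e-01  7.31778373e-01 -8.45797622e-05]
93 [ 0.48854292 -0.08817875  0.08653415] [ 0.50358841 -0.07294613  0.09575341] [ 0.47346038 -0.10424926  0.07416961]
deck [0.064 0.064 0.064 0.064 0.061 0.061 0.063 0.065 0.067 0.064 0.057 0.066
 0.072 0.067 0.067 0.065 0.073 0.065 0.061 0.068 0.068 0.076 0.074 0.085
 0.091 0.089 0.086 0.083 0.088 0.087 0.089 0.089 0.086 0.085 0.078 0.079
 0.07  0.067 0.063 0.064 0.065 0.062]
```

View pics/w9.png

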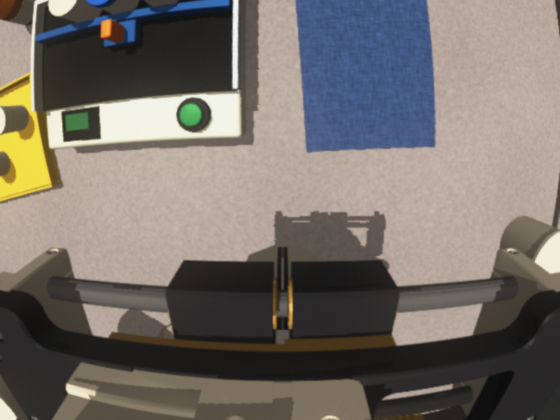

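```bash
python3 - <<'E'
from h import *
p=[.488,-.085]; hand.set_gripper(0.0,10)
th=bestth(YAW+np.pi/2,p+[.2])
bot.move_ptp(p+[.16],Q(th)); bot.hold(.2); f0,_=force(6)
bot.move_linear(p+[.084],.08); bot.hold(.2)
print(status.get_ee_pos(),np.array(status.get_wrist_force())-f0)
c=snap('scene','s10.png'); snap('wrist','w10.png'); snap('top','t10.png')
cv2.imwrite('pics/s10b.png',cv2.resize(c['frame'][100:280,200:400,::-1],None,fx=3.3,fy=3.3))
E
```

```text
[ 0.488252   -0.08508269  0.08442557] [ 0.36549033  0.90998138 -0.45007785]
```

View pics/s10b.png

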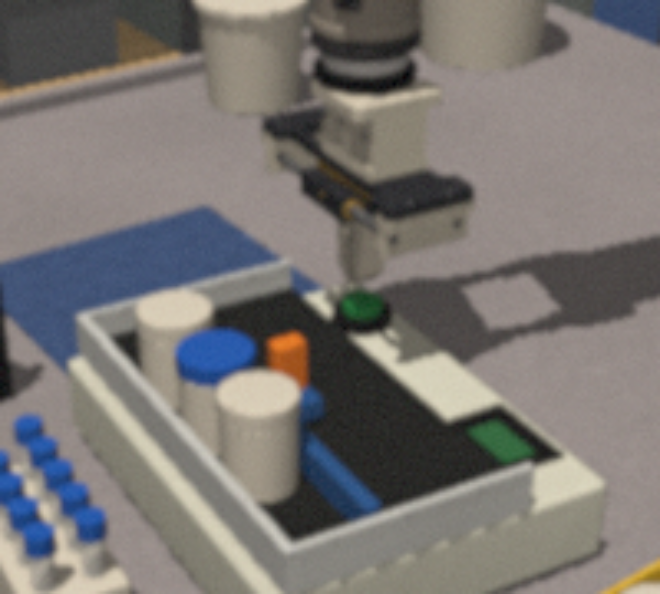

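View pics/w10.png

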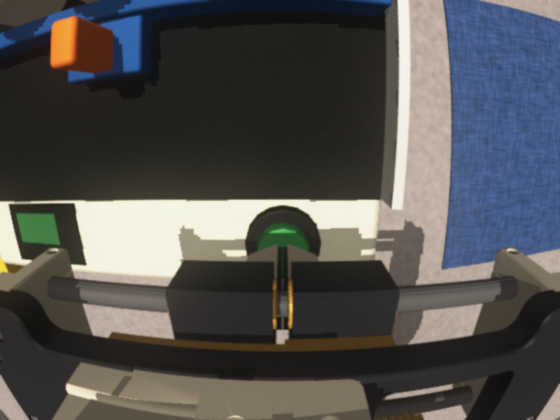

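```bash
python3 - <<'E'
from h import *
c=viewer.camera('scene'); P=cloud(c)
cols=[308,310,312]
for r in range(168,204):
    print(r,[np.round(P[r,k],3).tolist() for k in (306,310,314)], c['frame'][r,310])
E
```

```text
168 [[0.494, -0.088, 0.156], [0.498, -0.066, 0.166], [0.53, -0.006, 0.199]] [92 89 82]
169 [[0.497, -0.084, 0.155], [0.499, -0.065, 0.164], [0.53, -0.006, 0.197]] [105  96  87]
170 [[0.498, -0.083, 0.153], [0.497, -0.068, 0.159], [0.528, -0.008, 0.193]] [113 105  94]
171 [[0.495, -0.087, 0.148], [0.5, -0.063, 0.159], [0.53, -0.006, 0.191]] [117 108  97]
172 [[0.497, -0.084, 0.147], [0.497, -0.067, 0.154], [0.528, -0.008, 0.188]] [117 110  98]
173 [[0.497, -0.084, 0.144], [0.498, -0.066, 0.152], [0.53, -0.006, 0.186]] [110 102  91]
174 [[0.5, -0.08, 0.144], [0.498, -0.066, 0.149], [0.53, -0.005, 0.184]] [115 106  94]
175 [[0.498, -0.083, 0.139], [0.495, -0.07, 0.144], [0.527, -0.009, 0.179]] [112 104  93]
176 [[0.496, -0.085, 0.135], [0.496, -0.069, 0.142], [0.529, -0.006, 0.178]] [119 110 100]
177 [[0.496, -0.086, 0.132], [0.495, -0.069, 0.139], [0.484, -0.068, 0.136]] [115 109  97]
178 [[0.496, -0.085, 0.129], [0.496, -0.068, 0.137], [0.484, -0.068, 0.133]] [121 113 103]
179 [[0.499, -0.081, 0.129], [0.496, -0.069, 0.134], [0.484, -0.068, 0.131]] [116 108  99]
180 [[0.497, -0.084, 0
[... 1396 characters left out ...]
6 [[0.5, -0.079, 0.081], [0.493, -0.07, 0.083], [0.484, -0.066, 0.083]] [30 64 39]
197 [[0.504, -0.073, 0.082], [0.496, -0.067, 0.083], [0.486, -0.063, 0.081]] [40 56 43]
198 [[0.503, -0.074, 0.079], [0.496, -0.067, 0.08], [0.488, -0.06, 0.081]] [25 25 31]
199 [[0.505, -0.071, 0.078], [0.496, -0.066, 0.077], [0.487, -0.061, 0.077]] [27 28 25]
200 [[0.506, -0.07, 0.076], [0.497, -0.065, 0.075], [0.487, -0.061, 0.074]] [50 47 45]
201 [[0.503, -0.073, 0.07], [0.496, -0.067, 0.071], [0.485, -0.064, 0.069]] [118 117 103]
202 [[0.517, -0.054, 0.081], [0.498, -0.063, 0.07], [0.489, -0.058, 0.07]] [187 182 162]
203 [[0.523, -0.046, 0.084], [0.503, -0.057, 0.072], [0.492, -0.054, 0.07]] [213 206 185]
```

Depth shows the fingertips ending at z ≈ 0.11 while the TCP reads 0.084. So the visible tips sit roughly 20–27 mm above the nominal TCP and are still above the button top (≈0.093). I'll keep descending, guarded by force.

```bash
python3 - <<'E'
from h import *
p=[.488,-.085]; z=.084
bot.move_linear(p+[z],.05); bot.hold(.2); f0,_=force(6)
while z>.052:
    z-=.001; bot.move_linear(p+[z],.02); bot.hold(.03)
    f=(np.array(status.get_wrist_force())-f0)[2]; print(round(z,4),round(status.get_ee_pos()[2],4),round(f,1))
    if f>10: break
bot.hold(.3); print(np.array(status.get_wrist_force())-f0)
c=snap('scene','s11.png')
cv2.imwrite('pics/s11b.png',cv2.resize(c['frame'][100:280,200:400,::-1],None,fx=3.3,fy=3.3))
E
```

```text
0.083 0.0829 0.2
0.082 0.0819 0.2
0.081 0.081 -0.5
0.08 0.0799 0.2
0.079 0.079 0.8
0.078 0.0779 0.1
0.077 0.0769 0.1
0.076 0.0759 0.8
0.075 0.075 -0.5
0.074 0.074 -0.1
0.073 0.073 0.4
0.072 0.072 0.1
0.071 0.0709 0.1
0.07 0.0699 -0.7
0.069 0.0689 -0.4
0.068 0.0681 1.2
0.067 0.0671 3.6
0.066 0.0661 1.9
0.065 0.0651 3.4
0.064 0.0641 4.1
0.063 0.063 5.4
0.062 0.0624 7.8
0.061 0.0622 16.5
[-3.10657245  0.84804002 16.14935653]
```

View pics/s11b.png

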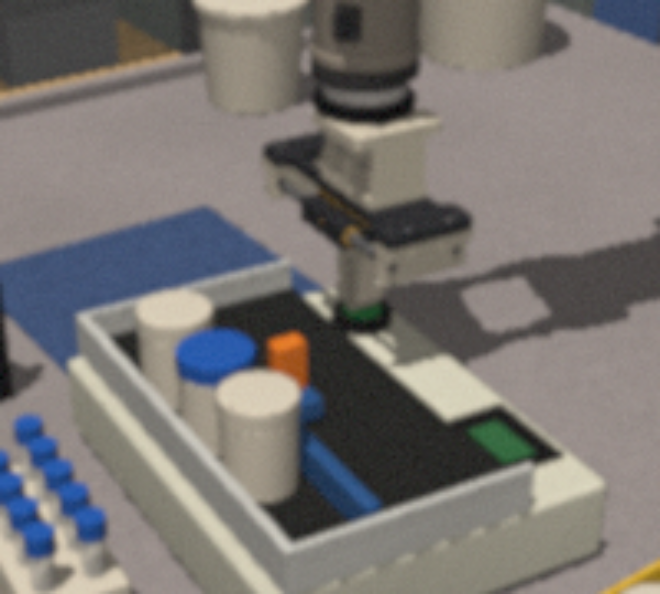

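The button went fully down: 6 mm of travel, a ~5 N spring, then a hard stop. I'll retreat and do the final checks.

```bash
python3 - <<'E'
from h import *
p=[.488,-.085]
bot.move_linear(p+[.16],.08)
bot.move_ptp([.4,-.2,.33],Q(bestth(YAW+np.pi/2,[.4,-.2,.33])))
for cam in('top','scene'):
  c=snap(cam,cam+'12.png')
  for t in ['reference','tub_1','clamp_handle','start_top','reagent','tube_rack','radio']:
    print(cam,t,[(np.round(d['location'],3).tolist(),round(d['p'],2)) for d in viewer.tip_of(t,cam) if d['p']>.5])
cv2.imwrite('pics/s12b.png',cv2.resize(c['frame'][140:380,160:520,::-1],None,fx=2.2,fy=2.2))
print(status.get_time())
E
```

```text
top reference [([0.668, 0.003, 0.078], 0.58)]
top tub_1 [([0.664, -0.059, 0.079], 0.88), ([0.673, 0.064, 0.081], 0.81), ([0.545, 0.306, 0.009], 0.66)]
top clamp_handle [([0.615, 0.003, 0.14], 0.87)]
top start_top [([0.488, -0.081, 0.088], 0.62)]
top reagent [([0.756, 0.258, 0.002], 0.59)]
top tube_rack [([0.802, -0.008, -0.004], 0.79)]
top radio [([0.747, -0.261, -0.002], 0.52)]
scene reference [([0.671, 0.004, 0.083], 0.82)]
scene tub_1 [([0.465, 0.379, 0.007], 0.82), ([0.547, 0.302, 0.001], 0.69), ([0.674, 0.069, 0.08], 0.65), ([0.665, -0.06, 0.083], 0.58)]
scene clamp_handle [([0.616, 0.002, 0.137], 0.87), ([0.507, 0.345, -0.0], 0.74), ([0.755, 0.259, 0.004], 0.71)]
scene start_top [([0.465, 0.38, 0.004], 0.68), ([0.487, -0.084, 0.091], 0.54)]
scene reagent [([0.755, 0.259, 0.003], 0.86)]
scene tube_rack [([0.803, -0.01, -0.003], 0.97)]
scene radio [([0.739, -0.26, -0.003], 0.8)]
132.3333
```

View pics/s12b.png

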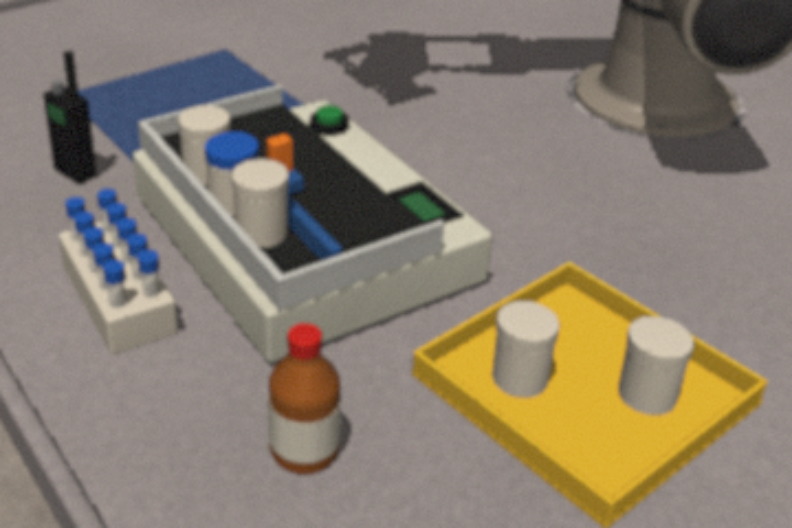

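Three tubs are upright and clamped, with the fin at (280,150). Two are upright in the tray at (527,347) and (655,363). The button is up at (330,117) and the bystanders haven't moved.

```bash
python3 -c "
from h import *
print(bot.sign_off())"
```

```text
the job is handed in; nothing more can be done
None
```

The job is done and handed in at about 132 s of the 210 s allowed; no verdict was reported.

- **Weighing:** the reference read 424 g against its true 400 g. The four white-lidded tubs read about 463, 600, 198 and 261 g. The 463 g and 600 g tubs went on the shaker with the reference, and the 198 g and 261 g ones went in the tray. The 463 g tub lies inside the range accepted in either place.
- **Clamping:** I pulled the bar fully open first. After loading I pushed it up until the wrist force reached 17 N with the row against the fence. The bar travelled about 60 mm, close to the 61 mm expected for a snug row.
- **Start button:** the first press met no force, because the fingertips sat about 20 mm above the reported tool point. The second press felt the spring, 6 mm of travel and a hard stop.
- **Disturbance:** the 600 g tub had been knocked about 2 cm before I reached it. I located it again and picked it from its new place.
- **Last checks:** all the tubs looked upright and in place, and the button was up again. The bottle, tube rack and radio were where they started to within about 5 mm. The last top-camera search missed one tray tub, but the scene camera and its picture showed it. The camera networks also gave a few false matches, which I ignored.

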